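# Clear the balance and weigh the foil-capped beaker

### The arm

A 6-joint arm with a two-finger parallel gripper is mounted at the origin on the work surface. World frame = base frame: x ahead of the robot, y to its left, z up, the work surface at z = 0. Lengths are in m, angles in rad, forces in N, time in s.
With the tool pointing down it reaches from about 0.375 to 0.9 m from the base axis. Payload 3.1 kg.
Tool frame: the origin (TCP) lies at the very end of the fingers, on their centre line; the grasp point (between the pads) lies 19 mm behind it; z points along the fingers, y is the line along which they close (so a half turn about z gives the same grasp; the last joint's range is limited). The gripper opens to 85 mm and grips with 20 to 120 N. Pads are 22 mm wide; open, the fingers measure 114 mm over their backs; the gripper's body (76 mm by 85 mm) begins 54 mm behind the grasp point. The pads swing forward as they close: fully open they stand 13 mm farther back than shut.
Start: joints at [-1.329, 0.527, 1.433, -0, 1.181, -0.178], TCP at [0.255, -0.57, 0.231] pointing down, gripper open.
Joint ranges: [-3.08, 3.08], [-0.75, 2.2], [0.22, 2.44], [-1.43, 4.57], [0, 2.65], [-2.85, 2.85]. Speed limits (rad/s): [2.79, 2.79, 3.14, 3.14, 3.14, 3.14].

### API

Orientations are given as a 3x3 rotation matrix whose columns are the frame's x, y, z axes.
In Python, from workcell import env gives the robot as it stands. The module is installed in compiled form; this text tells all that it offers.
- The arm moves only by the shell command python3 -m jog 'ROWS' [OPENING] [FORCE]. ROWS is a JSON object of lists of equal length, an entry for each row: "slide": the shift along the tool's x, y, z in units of 25 mm (1.0 is 25 mm), a list of three; "spin": the turn about the tool's z in units of 5 degrees (1.0 is 5 degrees). A call has 1 to 20 rows; each row is the pose to reach, as a shift and turn from the pose commanded when the call began, along the tool's axes at that moment; what a row does not reach only later rows make up. A row lasts 1/12 s, in which the tool goes at most 41.7 mm and 7.16 degrees, less where a joint would pass 70% of its speed; a pose out of reach is approached as far as the arm can. A call with a gripper value outside its range is refused whole. OPENING is the finger opening in mm, from 0 to 85.4, set as the call begins (- or left out, the last holds). The fingers move at their own pace and stop on an object; FORCE is the grip in N (left out, the last holds). Time passes only in rows, so rows that repeat a pose let the fingers close. It gives the time, the measured TCP pose, the force, the opening and the grip force at its end, in the units of the state.
- env.state(): the state, without advancing time (a new reading comes with each control period).
- env.get_image(name): name is "scene" or "top"; returns a dict with "color" (480x640x3 uint8, blue, green, red), "mtx" (3x3 intrinsics, pixels), "D" ([k1, k2, p1, p2, k3] as OpenCV has them; the pictures are not rectified), "extrinsics" (4x4, takes a point from camera to world coordinates). Camera axes: x right, y down, z forward; pixel columns grow to the right and rows downward; lengths in m; the calibration is good to about 2 mm. A picture is of the moment at which its call begins. There is no depth.
- env.hand_in(): hands the job in; it is judged then, once.
Trained networks look in a picture, given as the dict that the camera call returned (one of the last four; its "shot" number tells which), for a name from the list of things; names that differ only in an ending like _2 or _b are one class to them, and where a whole thing is asked for, a point or a joint stands for the part that bears it (a point fixed in the world has none). Each returns a list of dicts, best first, with "confidence" (0 to 1); they miss things now and then, are a little off and sometimes report something else, mostly with a low value. They report only what shows in the picture. A call takes as long as a camera call.
- env.look_for(query, picture): "point" ([column, row] in pixels, amid what is visible of it).
- env.outline_of(query, picture): "region" (480x640 bool, what is visible of it) and "point" ([column, row] in pixels, amid what is visible of it).
The state is a dict: "time_s": time; "joints": joint angles; "joint_velocities": joint speeds; "joint_efforts": joint torques, N m; "tool_pos": TCP position; "eef_rot": TCP orientation; "contact_force": force on the tool from outside, world axes, zero at the start; "wrist_torque": the same for the moment, N m; "finger_gap": finger opening in m; "finger_force": force on a finger pad.
Only numpy, scipy, OpenCV 4.12 (cv2) and the standard library are available. Lean on these libraries where they do the work, as an engineer would, in place of code of your own. Each camera call takes 0.05 s, during which the arm holds its last target. There are 200 camera calls.

### The job

First clear the two crumpled papers off the balance pan into the round waste bin. Then lift the foil-capped glass beaker gently, without squeezing it hard, and set it down softly, upright and in the middle of the pan, never tipping it or pushing the sprung pan down hard, and let go. Leave everything else on the bench where it is.

Things in the scene. Friction and masses are not known exactly. Their poses are not given: they have to be found in the camera images.
- balance: White bench balance, fixed, 260 mm deep (x) by 200 wide (y); housing top at 62 mm, grey display panel along its front (-x) edge up to 71 mm, so the pan stands clear above. Origin: centre of its underside on the bench; x points to its back. The round pan's centre lies 35 mm towards +x of the origin.
- pan_center (a point): Centre of the upper face of the balance's bare steel pan, a round flat plate of 130 mm diameter without a rim, 80 mm above the bench when unloaded. Axes as the balance's; z up. It sinks with the pan.
- pan (a joint): How far the sprung pan is pushed down, m: 0 unloaded, stop at 0.011. Spring about 500 N/m (about 0.1 N of preload); the beaker alone sinks it 2 to 4 mm. More than 0.008 (about 4 N, a careless push, or letting the beaker fall from over about 10 mm) overloads the balance and fails.
- paper_large: Larger crumpled ball of white paper on the pan, rigid, about 36 mm across (up to 40 over the corners) and 33 mm high, 14 g. Origin: centre of its underside at the start, fixed in the ball (it turns with it); 16 mm below its middle.
- paper_small: Smaller crumpled ball of white paper on the pan, rigid, about 28 mm across (up to 31) and 25 mm high, 11 g, 50 to 80 mm from the larger one, centre to centre. Origin: centre of its underside at the start, 13 mm below its middle.
- bin: Round grey plastic waste bin, fixed, open at the top, a cup 110 mm high with a mouth of 150 mm outer diameter, 136 mm at the foot, 4 mm wall, 5 mm floor. Origin: centre of its underside. Stands either left or right of the balance, the beaker on the other side. A paper counts as in it when the paper's origin is lower than 85 mm above the bench inside it.
- beaker: Thin-walled glass beaker closed with an aluminium foil cap, straight cylinder 48 mm diameter (49.5 over the foil, which covers the top 18 mm) and 78 mm high, 0.13 to 0.2 kg, solid amber sample inside. Origin: centre of its underside; z up. It breaks when squeezed with more than 40 N per finger (80 N summed over both fingers): grip with about 20 to 30 N. Never lean it over 0.5 rad.
- squat_beaker: Bystander: low open empty glass beaker, 62 mm diameter, 48 mm high, about 100 mm from the foil-capped beaker on the robot's side of it. Origin: centre of its underside. Bystanders may not move more than 30 mm.
- bottle: Bystander: amber bottle, 54 mm diameter, 110 mm high, in the row behind the bin or beaker. Origin: centre of its underside.
- jar: Bystander: white jar with black lid, 60 mm diameter, 65 mm high, in the same row on the other side. Origin: centre of its underside.
- pen: Bystander: black marker pen lying near the robot, 125 mm long along its x, 17 mm thick. Origin: under its middle.
- microplate: Bystander: flat white well plate, 85 x 127 mm, 12 mm high, beyond the balance. Origin: centre of its underside.

How it is judged:
By the outcome, as a careful person would: the job done as asked, in the order asked, and still so for the second after the job is handed in, with the robot touching nothing.
It also fails if it takes over 67 s, if anything falls off the work surface, if the arm or the gripper's body presses on something with over 40 N, if the wrist force passes 120 N, or if a joint passes its speed limit or range.

## Working session

There is one attempt and no reset: what is moved stays moved. The work goes in short steps, Python scripts to look and compute and a shell command to move; the robot and the scene stay as the last step left them, time stands still between calls to the robot, and variables do not carry over. Pictures are saved under pics/ and viewed, at most 10 in all, crops included, and the job is handed in when it is done.

```bash
mkdir -p pics
cat > h.py <<'E'
import numpy as np, cv2
from workcell import env
def ray(p,px):
    u=cv2.undistortPoints(np.array([[px]],float),p["mtx"],np.array(p["D"],float))[0,0]
    T=np.array(p["extrinsics"]);d=T[:3,:3]@np.array([u[0],u[1],1]);return T[:3,3],d
def at(p,px,z):
    o,d=ray(p,px);return o+d*(z-o[2])/d[2]
def tri(rs):
    A=0;b=0
    for o,d in rs:
        d=d/np.linalg.norm(d);M=np.eye(3)-np.outer(d,d);A=A+M;b=b+M@o
    return np.linalg.solve(A,b)
E
python3 - <<'E'
from h import *
ps={n:env.get_image(n) for n in("scene","top")}
for n,p in ps.items(): cv2.imwrite(f"pics/{n}0.png",p["color"]);print(n,np.round(p["extrinsics"],3).tolist())
H=dict(balance=.06,paper_large=.096,paper_small=.0925,bin=.11,beaker=.06,squat_beaker=.03,bottle=.08,jar=.06,pen=.01,microplate=.012,pan_center=.08)
for q,z in H.items():
    for n,p in ps.items():
        for r in env.look_for(q,p)[:2]: print(q,n,np.round(r["confidence"],2),np.round(r["point"]),np.round(at(p,r["point"],z),3))
s=env.state();print(s["tool_pos"],np.round(s["eef_rot"],3).tolist(),s["time_s"],s["finger_gap"])
E
```

```text
scene [[-0.199, 0.755, -0.624, 1.308], [0.98, 0.144, -0.139, 0.202], [-0.015, -0.639, -0.769, 1.023], [0.0, 0.0, 0.0, 1.0]]
top [[0.024, -0.998, 0.063, 0.459], [-1.0, -0.024, 0.0, 0.03], [0.001, -0.063, -0.998, 1.417], [0.0, 0.0, 0.0, 1.0]]
balance scene 0.78 [298. 256.] [ 0.595 -0.015  0.06 ]
balance top 0.6 [343. 239.] [ 0.552 -0.018  0.06 ]
paper_large scene 0.72 [306. 238.] [ 0.573 -0.     0.096]
paper_large top 0.61 [335. 224.] [0.585 0.003 0.096]
paper_small scene 0.59 [298. 262.] [ 0.632 -0.004  0.092]
paper_small scene 0.31 [296. 254.] [ 0.614 -0.012  0.093]
paper_small top 0.59 [339. 206.] [ 0.631 -0.005  0.093]
bin scene 0.56 [172. 204.] [ 0.547 -0.29   0.11 ]
bin scene 0.18 [298. 257.] [ 0.633 -0.003  0.11 ]
bin top 0.86 [462. 262.] [ 0.498 -0.306  0.11 ]
beaker scene 0.73 [458. 259.] [0.54  0.303 0.06 ]
beaker scene 0.5 [305. 362.] [0.822 0.053 0.06 ]
beaker top 0.85 [217. 244.] [0.532 0.3   0.06 ]
beaker top 0.55 [226. 286.] [0.425 0.274 0.06 ]
squat_beaker scene 0.78 [452. 226.] [0.429 0.286 0.03 ]
squat_beaker top 0.81 [225. 286.] [0.424 0.282 0.03 ]
bottle scene 0.7 [452. 345.] [0.75 0.3  0.08]
bottle top 0.6 [219. 172.] [0.712 0.298 0.08 ]
jar scene 0.86 [163. 302.] [ 0.749 -0.242  0.06 ]
jar scene 0.58 [449. 344.] [0.737 0.297 0.06 ]
jar top 0.81 [438. 171.] [ 0.731 -0.256  0.06 ]
pen scene 0.72 [448. 191.] [0.306 0.274 0.01 ]
pen top 0.76 [229. 342.] [0.282 0.269 0.01 ]
microplate scene 0.79 [306. 362.] [0.798 0.046 0.012]
microplate top 0.66 [322. 150.] [0.789 0.042 0.012]
pan_center scene 0.71 [296. 255.] [ 0.607 -0.015  0.08 ]
pan_center top 0.62 [346. 218.] [ 0.603 -0.024  0.08 ]
[ 0.25532354 -0.57044008  0.23126569] [[0.913, 0.408, 0.0], [0.408, -0.913, 0.0], [0.0, -0.0, -1.0]] 1.2 0.08528683820979903
```

```bash
python3 - <<'E'
import cv2
a=cv2.imread("pics/scene0.png")[190:310,100:500];b=cv2.imread("pics/top0.png")[140:310,190:510]
import numpy as np
a=cv2.resize(a,(800,240),interpolation=2);b=cv2.resize(b[30:150,80:230],(450,360),interpolation=2)
c=np.zeros((600,800,3),np.uint8);c[:240]=a;c[240:,:450]=b
cv2.imwrite("pics/crop0.png",c)
E
python3 - <<'E'
from h import *
for k in range(3):
  P={}
  for n in("scene","top"):
    p=env.get_image(n)
    for q in("paper_large","paper_small","pan_center","beaker"):
        r=env.outline_of(q,p)
        if r:
            m=r[0]["region"].astype(np.uint8);ys,xs=np.nonzero(m);c=[xs.mean(),ys.mean()]
            P.setdefault(q,[]).append(ray(p,c)); z=dict(paper_large=.096,paper_small=.0925,pan_center=.08,beaker=.06)[q]
            print(n,q,m.sum(),xs.min(),xs.max(),ys.min(),ys.max(),np.round(at(p,c,z),4))
  for q,v in P.items(): print(q,np.round(tri(v),4))
E
```

```text
scene paper_large 2159 266 330 229 281 [ 0.6218 -0.008   0.096 ]
scene paper_small 193 290 305 256 271 [ 0.6352 -0.003   0.0925]
scene pan_center 2063 266 329 230 281 [ 0.6106 -0.0121  0.08  ]
scene beaker 928 445 474 240 281 [0.5423 0.3043 0.06  ]
top paper_large 189 329 344 222 237 [ 0.572  -0.0011  0.096 ]
top paper_small 123 333 345 199 211 [ 0.6328 -0.0058  0.0925]
top pan_center 1738 316 368 194 244 [ 0.5996 -0.0136  0.08  ]
top beaker 430 203 228 235 255 [0.5272 0.3045 0.06  ]
paper_large [ 0.579  -0.0114  0.0408]
paper_small [ 0.633  -0.0048  0.0892]
pan_center [ 0.6011 -0.0145  0.0673]
beaker [0.5281 0.3071 0.0425]
scene paper_large 323 297 317 229 248 [0.5733 0.0017 0.096 ]
scene paper_small 170 290 305 256 270 [ 0.6345 -0.0034  0.0925]
scene pan_center 2262 266 331 230 281 [ 0.6097 -0.0112  0.08  ]
top paper_large 189 329 344 222 237 [ 0.5721 -0.0007  0.096 ]
top paper_small 436 203 228 235 256 [0.5253 0.2975 0.0925]
top pan_center 1769 316 368 194 245 [ 0.599  -0.0146  0.08  ]
top beaker 407 204 227 235 255 [0.5276 0.3035 0.06  ]
paper_large [5.721e-01 3.000e-04 9.420e-02]
paper_small [0.5948 0.1427 0.1639]
pan_center [ 0.6003 -0.0146  0.0672]
beaker [0.4581 0.0244 1.4444]
scene paper_large 318 296 316 228 248 [0.5733 0.0007 0.096 ]
scene paper_small 210 289 306 255 271 [ 0.6345 -0.0036  0.0925]
scene pan_center 2195 266 331 229 281 [ 0.6107 -0.0113  0.08  ]
scene beaker 1012 445 475 240 282 [0.5427 0.305  0.06  ]
top paper_large 197 329 344 222 238 [ 0.5717 -0.0008  0.096 ]
top paper_small 138 333 345 199 212 [ 0.6324 -0.0051  0.0925]
top pan_center 1773 316 367 194 245 [ 0.5997 -0.0135  0.08  ]
top beaker 432 204 228 235 255 [0.5273 0.3034 0.06  ]
paper_large [ 5.717e-01 -3.000e-04  9.380e-02]
paper_small [ 0.6326 -0.0047  0.0898]
pan_center [ 0.6011 -0.0141  0.067 ]
beaker [0.5282 0.307  0.0418]
```

View pics/crop0.png

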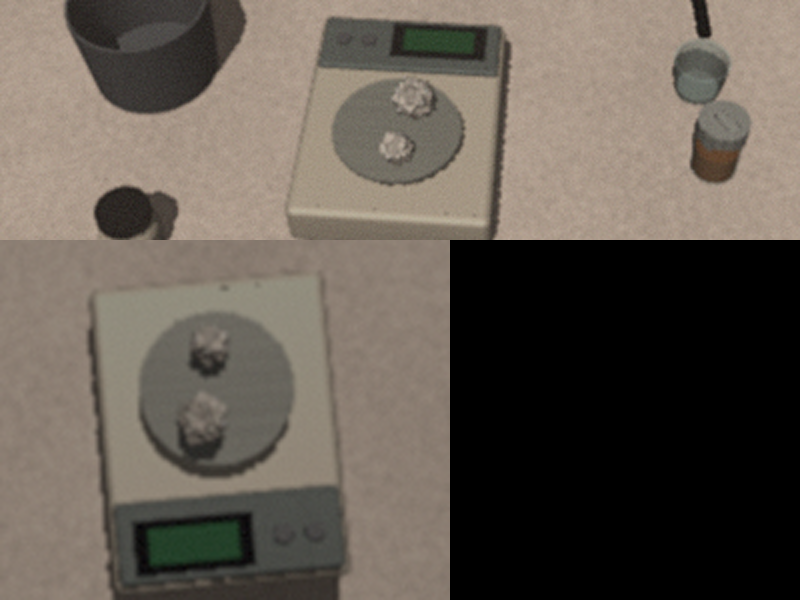

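View pics/scene0.png

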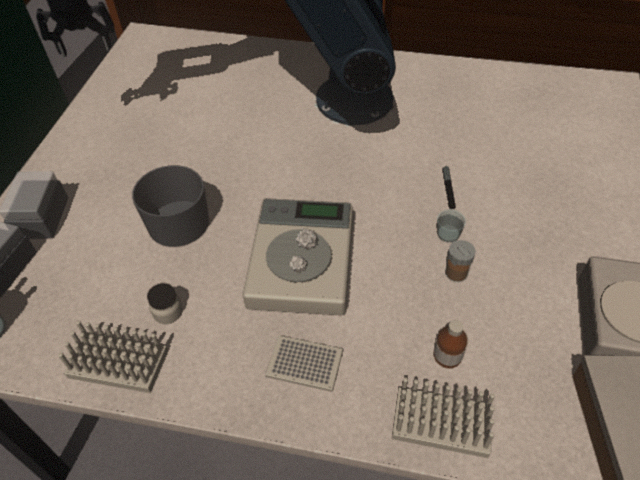

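The scene view shows the papers at (306,238) and (298,262) on the pan, the bin at (172,204) and the beaker at (458,259). Next I'll fit silhouette models for the pan, bin and beaker.

```bash
cat >> h.py <<'E'
from scipy.optimize import least_squares
M=dict(pan_center=[(.065,.08),(.065,.076)],bin=[(.075,.11),(.068,0)],beaker=[(.02475,.078),(.02475,.06),(.024,0)],squat_beaker=[(.031,.048),(.031,0)])
def proj(p,X):
    T=np.linalg.inv(np.array(p["extrinsics"]));return cv2.projectPoints(X,cv2.Rodrigues(T[:3,:3])[0],T[:3,3],p["mtx"],np.array(p["D"],float))[0][:,0]
def fit(q,ps,dz=0):
    t=np.linspace(0,2*np.pi,60);B=[]
    for p in ps:
        r=env.outline_of(q,p)
        if not r: continue
        m=r[0]["region"].astype(np.uint8)
        n,l,st,_=cv2.connectedComponentsWithStats(m);i=1+st[1:,4].argmax();x,y,w,h,_=st[i]
        B.append((p,np.array([x-.5,y-.5,x+w-.5,y+h-.5]),r[0]["confidence"]))
    def f(v,BB):
        X=np.vstack([np.c_[v[0]+r*np.cos(t),v[1]+r*np.sin(t),0*t+z+dz] for r,z in M[q]])
        return np.concatenate([np.r_[u.min(0),u.max(0)]-b for p,b,_ in BB for u in[proj(p,X)]])
    for BB in ([b] for b in B): s=least_squares(f,[.55,0],args=(BB,),loss="soft_l1");print(q,"single",np.round(s.x,4),np.round(f(s.x,BB),1),round(BB[0][2],2))
    s=least_squares(f,[.55,0],args=(B,),loss="soft_l1");print(q,"both",np.round(s.x,4));return s.x
E
python3 - <<'E'
from h import *
ps=[env.get_image("scene"),env.get_image("top")]
for q in M: fit(q,ps)
E
```

```text
pan_center single [ 0.6022 -0.011 ] [ 0.8  0.1 -0.8 -0. ] 0.69
pan_center single [ 0.6005 -0.0126] [ 0.  -0.4 -0.   0.4] 0.83
pan_center both [ 0.6015 -0.0119]
bin single [ 0.5067 -0.3152] [-0.8 -0.8  0.9  0.6] 0.85
bin single [ 0.5057 -0.3164] [ 0.6  0.2 -0.5 -0.1] 0.96
bin both [ 0.506  -0.3159]
beaker single [0.5281 0.3076] [ 0.3 -0.1 -0.3  0.1] 0.77
beaker single [0.5286 0.3055] [-0.   0.2  0.  -0.2] 0.88
beaker both [0.5284 0.3067]
squat_beaker single [0.4255 0.283 ] [-1.6 -0.8  1.8  0.7] 0.7
squat_beaker both [0.4255 0.283 ]
```

```bash
python3 -m jog '{"slide":[[20.9,-15.6,0.8],[20.9,-15.6,0.8],[20.9,-15.6,0.8],[20.9,-15.6,0.8],[20.9,-15.6,0.8],[20.9,-15.6,0.8],[20.9,-15.6,0.8],[20.9,-15.6,0.8],[20.9,-15.6,0.8],[20.9,-15.6,0.8],[20.9,-15.6,0.8],[20.9,-15.6,0.8],[20.9,-15.6,0.8],[20.9,-15.6,0.8],[20.9,-15.6,0.8],[20.9,-15.6,0.8],[20.9,-15.6,0.8],[20.9,-15.6,0.8],[20.9,-15.6,0.8],[20.9,-15.6,0.8]],"spin":[4.8,4.8,4.8,4.8,4.8,4.8,4.8,4.8,4.8,4.8,4.8,4.8,4.8,4.8,4.8,4.8,4.8,4.8,4.8,4.8]}' 65 20
```

```text
time_s: 4.87
tool_pos: [0.5723, -0.0022, 0.2113]
eef_rot: [[1.0, 0.001, -0.001], [0.001, -1.0, -0.0], [-0.001, 0.0, -1.0]]
contact_force: [0.1, -0.1, 0.4]
finger_gap: 0.0648
finger_force: 0.0
```

```bash
python3 -m jog '{"slide":[[0,-0.1,1],[0,-0.1,2.2],[0,-0.1,3.4],[0,-0.1,4.2],[0,-0.1,4.6],[0,-0.1,4.8],[0,-0.1,5.0],[0,-0.1,5.1],[0,-0.1,5.1]],"spin":[0,0,0,0,0,0,0,0,0]}'; python3 -m jog '{"slide":[[0,0,0],[0,0,0],[0,0,0],[0,0,0],[0,0,0],[0,0,0],[0,0,0],[0,0,0]],"spin":[0,0,0,0,0,0,0,0]}' 20 20
```

```text
time_s: 5.62
tool_pos: [0.5734, 0.0011, 0.0844]
eef_rot: [[1.0, 0.001, 0.001], [0.001, -1.0, -0.0], [0.001, 0.0, -1.0]]
contact_force: [0.5, 0.7, -0.0]
finger_gap: 0.0649
finger_force: 0.0
time_s: 6.28
tool_pos: [0.5731, 0.0015, 0.0839]
eef_rot: [[1.0, 0.002, 0.0], [0.002, -1.0, -0.0], [0.0, 0.0, -1.0]]
contact_force: [0.3, 0.0, 1.0]
finger_gap: 0.0447
finger_force: 20.4
```

```bash
python3 -m jog '{"slide":[[0,0,-0.4],[0,0,-1.4],[0,0,-2.8],[0,0.5,-4],[-0.4,2,-4],[-0.8,3.6,-4],[-1.2,5.2,-4],[-1.6,6.8,-4],[-2,8.4,-4],[-2.4,10,-4],[-2.7,11.4,-4],[-2.7,12.3,-4],[-2.7,12.7,-3.6],[-2.7,12.7,-2.5],[-2.7,12.7,-1.2],[-2.7,12.7,0],[-2.7,12.7,0],[-2.7,12.7,0]],"spin":[0,0,0,0,0,0,0,0,0,0,0,0,0,0,0,0,0,0]}'; python3 -m jog '{"slide":[[0,0,0],[0,0,0],[0,0,0],[0,0,-1.2],[0,0,-2.8],[0,0,-4],[0,0,-4]],"spin":[0,0,0,0,0,0,0]}' 65
```

```text
time_s: 7.78
tool_pos: [0.5049, -0.314, 0.0822]
eef_rot: [[1.0, 0.003, -0.004], [0.003, -1.0, 0.004], [-0.004, -0.004, -1.0]]
contact_force: [-1.0, 0.2, 0.4]
finger_gap: 0.0444
finger_force: 20.7
time_s: 8.37
tool_pos: [0.51, -0.3193, 0.1923]
eef_rot: [[1.0, 0.002, 0.012], [0.002, -1.0, -0.011], [0.012, 0.011, -1.0]]
contact_force: [0.1, -0.8, -0.2]
finger_gap: 0.0648
finger_force: 0.0
```

Run:
```python
from h import *
p={n:env.get_image(n) for n in("scene","top")}
c=np.hstack([cv2.resize(p["scene"]["color"][140:320,110:360],(400,288)),cv2.resize(p["top"]["color"][170:330,300:520],(396,288))])
cv2.imwrite("pics/a1.png",c)
for n in p:
    for r in env.look_for("paper_small",p[n])[:2]: print(n,r["confidence"],r["point"],np.round(at(p[n],r["point"],.0925),4))
print(env.state()["tool_pos"])
```

```text
scene 0.69 [296.2, 262.7] [ 0.6342 -0.0066  0.0925]
top 0.51 [343.8, 204.4] [ 0.6355 -0.0171  0.0925]
[ 0.50558128 -0.31565546  0.18390942]
```

View pics/a1.png

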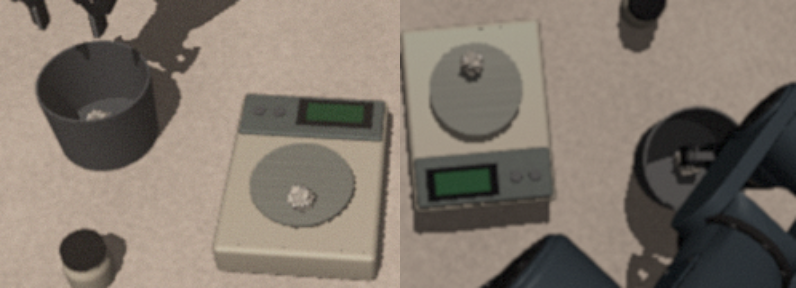

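The large paper is in the bin (left half, about (97,115)), and the small one is still on the pan at (300,197). Going for the small one.

```bash
python3 -m jog '{"slide":[[0.3,-0.7,0],[0.9,-2.2,0],[1.5,-3.7,0],[2.1,-5.2,0],[2.7,-6.7,0],[3.3,-8.2,0],[3.9,-9.7,0],[4.5,-11,0],[4.9,-12,0],[5.1,-12.4,0],[5.1,-12.4,0.6],[5.1,-12.4,1.7],[5.1,-12.4,2.8],[5.1,-12.4,3.4],[5.1,-12.4,3.7],[5.1,-12.4,3.9],[5.1,-12.4,4.0],[5.1,-12.4,4.0]],"spin":[0,0,0,0,0,0,0,0,0,0,0,0,0,0,0,0,0,0]}'; python3 -m jog '{"slide":[[0,0,0],[0,0,0],[0,0,0],[0,0,0],[0,0,0],[0,0,0],[0,0,0],[0,0,0]],"spin":[0,0,0,0,0,0,0,0]}' 10 20
```

```text
time_s: 10.07
tool_pos: [0.6331, -0.0064, 0.0838]
eef_rot: [[1.0, 0.001, 0.0], [0.001, -1.0, -0.0], [0.0, 0.0, -1.0]]
contact_force: [-0.1, 0.0, 0.0]
finger_gap: 0.065
finger_force: 0.0
time_s: 10.73
tool_pos: [0.6332, -0.0059, 0.084]
eef_rot: [[1.0, 0.002, 0.001], [0.002, -1.0, -0.0], [0.001, 0.0, -1.0]]
contact_force: [0.1, 0.1, 1.2]
finger_gap: 0.0346
finger_force: 19.9
```

```bash
python3 -m jog '{"slide":[[0,0,-0.4],[0,0,-1.4],[0,0,-2.8],[-0.3,0.5,-4],[-0.9,2,-4],[-1.5,3.5,-4],[-2.1,5,-4],[-2.8,6.5,-4],[-3.5,8,-4],[-4.1,9.5,-4],[-4.7,11,-4],[-5,12,-4],[-5.1,12.4,-3.6],[-5.1,12.4,-2.5],[-5.1,12.4,-1.2],[-5.1,12.4,-0.4],[-5.1,12.4,-0.4],[-5.1,12.4,-0.4]],"spin":[0,0,0,0,0,0,0,0,0,0,0,0,0,0,0,0,0,0]}'; python3 -m jog '{"slide":[[0,0,0],[0,0,0],[0,0,0],[0,0,-1.2],[0,0,-2.8],[0,0,-4],[0,0,-4],[0,0,-4]],"spin":[0,0,0,0,0,0,0,0]}' 65
python3 - <<'E'
from h import *
p={n:env.get_image(n) for n in("scene","top")}
c=np.hstack([cv2.resize(p["scene"]["color"][140:320,110:360],(400,288)),cv2.resize(p["top"]["color"][170:330,300:520],(396,288))])
cv2.imwrite("pics/a2.png",c)
fit("pan_center",p.values());fit("beaker",p.values())
print(env.state()["tool_pos"])
E
```

```text
time_s: 12.23
tool_pos: [0.5055, -0.3147, 0.0927]
eef_rot: [[1.0, 0.003, -0.003], [0.003, -1.0, 0.003], [-0.003, -0.003, -1.0]]
contact_force: [-1.3, 0.4, -0.5]
finger_gap: 0.0347
finger_force: 20.1
time_s: 12.9
tool_pos: [0.5075, -0.3173, 0.1975]
eef_rot: [[1.0, 0.002, 0.006], [0.002, -1.0, -0.005], [0.006, 0.005, -1.0]]
contact_force: [-0.8, -0.1, -0.5]
finger_gap: 0.0653
finger_force: 0.0
pan_center single [ 0.6022 -0.0111] [-0.2  0.   0.2 -0. ] 0.59
pan_center single [ 0.5993 -0.0127] [ 0.   0.1 -0.  -0.1] 0.89
pan_center both [ 0.6007 -0.0118]
beaker single [0.5286 0.3055] [-0.   0.2  0.  -0.2] 0.76
beaker both [0.5286 0.3055]
[ 0.50536104 -0.31554848  0.19242414]
```

View pics/a2.png

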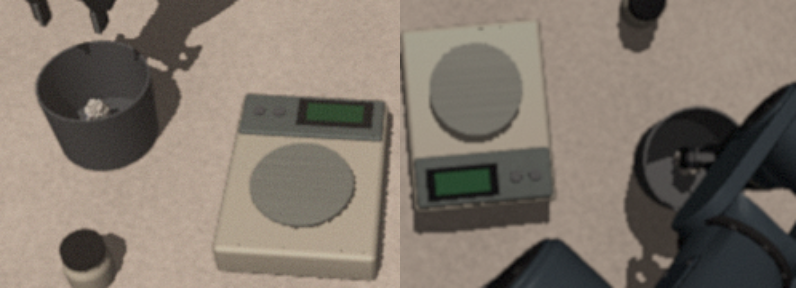

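Both papers are in the bin (about (96,108) in the left half) and the pan is bare. Next, the beaker.

```bash
python3 -m jog '{"slide":[[0,-0.7,0],[0.1,-2,0],[0.2,-3.5,0],[0.3,-5,0],[0.4,-6.5,0],[0.5,-8,0],[0.6,-9.5,0],[0.7,-11,0],[0.8,-12.5,0],[0.9,-14,0],[0.9,-15.5,0],[0.9,-17,0],[0.9,-18.5,0],[0.9,-20,0],[0.9,-21.5,0],[0.9,-23,0],[0.9,-24.2,0],[0.9,-24.9,0],[0.9,-24.9,0],[0.9,-24.9,0]],"spin":[0,0,0,0,0,0,0,0,0,0,0,0,0,0,0,0,0,0,0,0]}' 85; python3 -m jog '{"slide":[[0,0,0.3],[0,0,1],[0,0,1.8],[0,0,2.4],[0,0,2.8],[0,0,2.8],[0,0,2.8]],"spin":[0,0,0,0,0,0,0]}'
python3 - <<'E'
from h import *
s=env.state();print(s["tool_pos"])
p={n:env.get_image(n) for n in("scene","top")}
fit("beaker",p.values())
E
```

```text
time_s: 14.87
tool_pos: [0.5257, 0.3075, 0.1929]
eef_rot: [[1.0, 0.005, -0.002], [0.005, -1.0, -0.001], [-0.002, 0.001, -1.0]]
contact_force: [0.8, 0.2, 0.4]
finger_gap: 0.0845
finger_force: 0.0
time_s: 15.45
tool_pos: [0.5271, 0.3053, 0.1232]
eef_rot: [[1.0, 0.001, -0.002], [0.001, -1.0, -0.001], [-0.002, 0.001, -1.0]]
contact_force: [0.1, 0.9, 0.8]
finger_gap: 0.085
finger_force: 0.0
[0.52713318 0.3053409  0.123211  ]
beaker single [0.5281 0.3075] [-0.7 -0.1  0.7  0.1] 0.82
beaker single [0.4235 0.2719] [-2.1  2.6  3.4 -2.3] 0.22
beaker both [0.432  0.2999]
```

```bash
python3 -m jog '{"slide":[[0.05,-0.05,0.3],[0.05,-0.05,1],[0.05,-0.05,1.8],[0.05,-0.05,2.6],[0.05,-0.05,3.2],[0.05,-0.05,3.7],[0.05,-0.05,4],[0.05,-0.05,4.1],[0.05,-0.05,4.1]],"spin":[0,0,0,0,0,0,0,0,0]}'; python3 -m jog '{"slide":[[0,0,0],[0,0,0],[0,0,0],[0,0,0],[0,0,0],[0,0,0],[0,0,0],[0,0,0],[0,0,0],[0,0,0]],"spin":[0,0,0,0,0,0,0,0,0,0]}' 40 25
```

```text
time_s: 16.4
tool_pos: [0.5286, 0.3077, 0.0209]
eef_rot: [[1.0, 0.002, -0.0], [0.002, -1.0, -0.0], [-0.0, 0.0, -1.0]]
contact_force: [-0.3, -0.5, 0.5]
finger_gap: 0.0849
finger_force: 0.0
time_s: 17.23
tool_pos: [0.5293, 0.3078, 0.0224]
eef_rot: [[1.0, 0.002, 0.002], [0.002, -1.0, 0.001], [0.002, -0.001, -1.0]]
contact_force: [-0.4, 0.2, 6.0]
finger_gap: 0.0475
finger_force: 25.0
```

```bash
python3 -m jog '{"slide":[[0,0,-0.1],[0,0,-0.3],[0,0,-0.6],[0,0,-1],[0,0,-1.5],[0,0,-2.1],[0,0,-2.7],[0,0,-3.3],[0,0,-3.9],[0,0,-4.4],[0,0,-4.8],[0,0,-5],[0,0,-5],[0,0,-5]],"spin":[0,0,0,0,0,0,0,0,0,0,0,0,0,0]}'
python3 - <<'E'
from h import *
s=env.state();print(s["tool_pos"],s["contact_force"],s["finger_force"])
p={n:env.get_image(n) for n in("scene","top")}
fit("beaker",p.values(),.125)
cv2.imwrite("pics/a3.png",cv2.resize(p["scene"]["color"][150:310,380:580],(600,480)))
E
```

```text
time_s: 18.4
tool_pos: [0.5285, 0.3076, 0.1465]
eef_rot: [[1.0, 0.002, 0.0], [0.002, -1.0, 0.0], [0.0, -0.0, -1.0]]
contact_force: [-0.1, 0.3, -2.4]
finger_gap: 0.0476
finger_force: 25.0
[0.52845035 0.30757413 0.14652505] [-0.13368198  0.30132497 -2.42325057] 24.959339797496796
beaker single [0.5354 0.3077] [-0.9 -3.9  0.8  2.1] 0.89
beaker both [0.5354 0.3077]
```

View pics/a3.png

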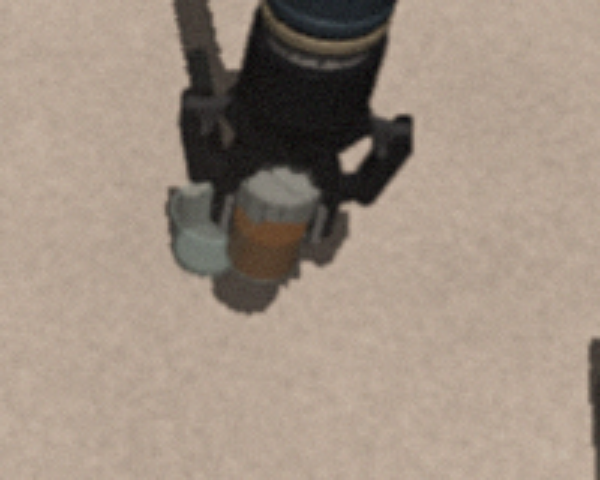

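The beaker is held upright and clear of the squat beaker ((265,225) in the crop). Carrying it over the pan.

```bash
python3 -m jog '{"slide":[[0,0.2,0],[0.1,0.6,0],[0.3,1.2,0],[0.5,2,0],[0.7,3,0],[0.9,4,0],[1.1,5,0],[1.3,6,0],[1.6,7,0],[1.8,8,0],[2,9,0],[2.3,10,0],[2.5,11,0],[2.7,11.7,0],[2.8,12.2,0],[2.9,12.5,0],[2.9,12.7,0],[2.9,12.8,0],[2.9,12.8,0],[2.9,12.8,0]],"spin":[0,0,0,0,0,0,0,0,0,0,0,0,0,0,0,0,0,0,0,0]}'; python3 -m jog '{"slide":[[0,0,0.1],[0,0,0.3],[0,0,0.6],[0,0,0.9],[0,0,1.1],[0,0,1.2],[0,0,1.3],[0,0,1.3],[0,0,1.3]],"spin":[0,0,0,0,0,0,0,0,0]}'
```

```text
time_s: 20.27
tool_pos: [0.6012, -0.0113, 0.1462]
eef_rot: [[1.0, 0.003, -0.001], [0.003, -1.0, 0.0], [-0.001, -0.0, -1.0]]
contact_force: [-0.0, 0.2, -1.2]
finger_gap: 0.047
finger_force: 25.1
time_s: 21.02
tool_pos: [0.6018, -0.0123, 0.1137]
eef_rot: [[1.0, 0.002, -0.0], [0.002, -1.0, -0.0], [-0.0, 0.0, -1.0]]
contact_force: [-0.7, -0.6, -1.6]
finger_gap: 0.0472
finger_force: 25.0
```

```bash
python3 -m jog '{"slide":[[0,0,0.1],[0,0,0.2],[0,0,0.3],[0,0,0.4],[0,0,0.4]],"spin":[0,0,0,0,0]}';python3 -m jog '{"slide":[[0,0,0],[0,0,0],[0,0,0]],"spin":[0,0,0]}'; python3 -m jog '{"slide":[[0,0,0.05],[0,0,0.1],[0,0,0.1],[0,0,0.1]],"spin":[0,0,0,0]}'
python3 - <<'E'
from h import *
s=env.state();print(s["tool_pos"],s["contact_force"])
p={n:env.get_image(n) for n in("scene","top")}
cv2.imwrite("pics/a4.png",cv2.resize(p["scene"]["color"][170:310,220:380],(640,560),interpolation=2))
fit("beaker",p.values(),.08)
print(np.mean([ (env.get_image("top"),env.state()["contact_force"])[1] for _ in range(5)],0))
E
```

```text
time_s: 21.43
tool_pos: [0.6013, -0.0122, 0.1032]
eef_rot: [[1.0, 0.002, -0.001], [0.002, -1.0, 0.0], [-0.001, -0.0, -1.0]]
contact_force: [-0.1, 1.0, -1.4]
finger_gap: 0.0475
finger_force: 25.1
time_s: 21.68
tool_pos: [0.6018, -0.0123, 0.1039]
eef_rot: [[1.0, 0.002, 0.0], [0.002, -1.0, -0.0], [0.0, 0.0, -1.0]]
contact_force: [-1.0, 0.5, -1.7]
finger_gap: 0.0473
finger_force: 25.0
time_s: 22.02
tool_pos: [0.6019, -0.0123, 0.1014]
eef_rot: [[1.0, 0.002, 0.0], [0.002, -1.0, -0.0], [0.0, 0.0, -1.0]]
contact_force: [0.1, -0.6, -0.7]
finger_gap: 0.0476
finger_force: 25.0
[ 0.60185562 -0.01226187  0.10137642] [ 0.09001482 -0.57063749 -0.74978918]
beaker single [ 0.6074 -0.0108] [-0.2 -5.2  0.2  2.8] 0.68
beaker both [ 0.6074 -0.0108]
[ 0.21224865  0.02748318 -1.51812078]
```

View pics/a4.png

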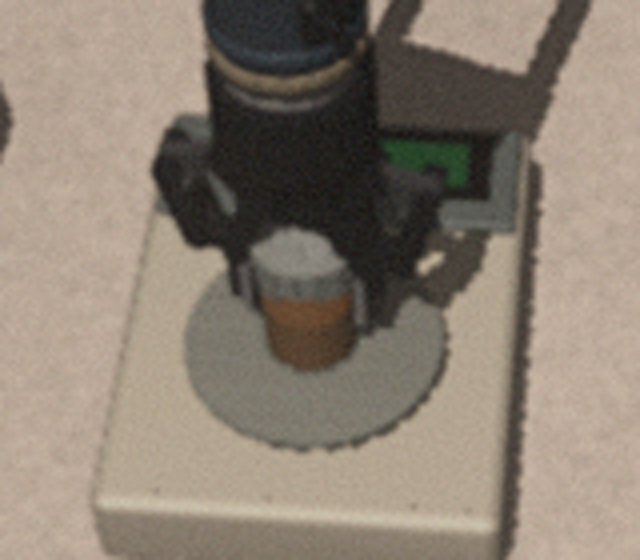

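The beaker is over the middle of the pan (base about (312,360) in the crop), right around first contact. I'll lower it in small steps.

```bash
cat > f.py <<'E'
from h import *
v=[]
for _ in range(6): env.get_image("top");s=env.state();v.append(np.r_[s["contact_force"],s["tool_pos"]])
print(np.round(np.mean(v,0),4))
E
python3 -m jog '{"slide":[[0,0,0.05],[0,0,0.05],[0,0,0.05]],"spin":[0,0,0]}' | sed -n 4p; python3 f.py; python3 -m jog '{"slide":[[0,0,0.05],[0,0,0.05],[0,0,0.05]],"spin":[0,0,0]}'| sed -n 4p; python3 f.py
```

```text
contact_force: [0.7, -0.5, -0.5]
[ 0.3532 -0.2424 -0.3807  0.6018 -0.0122  0.1001]
contact_force: [0.4, -0.2, -0.3]
[ 0.0045 -0.1077  0.121   0.6018 -0.0122  0.0989]
```

```bash
python3 -m jog '{"slide":[[0,0,0],[0,0,0],[0,0,0],[0,0,0],[0,0,0],[0,0,0],[0,0,0],[0,0,0]],"spin":[0,0,0,0,0,0,0,0]}' 75; python3 -m jog '{"slide":[[0,0,-0.2],[0,0,-0.6],[0,0,-1.2],[0,0,-2],[0,0,-3],[0,0,-4],[0,0,-5],[0,0,-6],[-1,0,-6],[-2,0,-6],[-3,0,-6],[-4,0,-6],[-4,0,-6],[-4,0,-6]],"spin":[0,0,0,0,0,0,0,0,0,0,0,0,0,0]}'
python3 - <<'E'
from h import *
p={n:env.get_image(n) for n in("scene","top")}
cv2.imwrite("pics/a5.png",p["scene"]["color"])
fit("beaker",p.values(),.077);fit("pan_center",p.values(),-.003)
E
```

```text
time_s: 24.23
tool_pos: [0.6017, -0.0122, 0.0988]
eef_rot: [[1.0, 0.002, -0.0], [0.002, -1.0, 0.0], [-0.0, -0.0, -1.0]]
contact_force: [0.4, -0.3, -0.9]
finger_gap: 0.0752
finger_force: 0.0
time_s: 25.4
tool_pos: [0.5008, -0.0123, 0.25]
eef_rot: [[1.0, 0.002, 0.001], [0.002, -1.0, -0.0], [0.001, 0.0, -1.0]]
contact_force: [0.8, 0.7, 0.5]
finger_gap: 0.0749
finger_force: 0.0
beaker single [ 0.6019 -0.0122] [-0.1 -0.4  0.1  0.4] 0.62
beaker single [ 0.6034 -0.0127] [ 0.4 -1.5 -0.4  1.9] 0.66
beaker both [ 0.6021 -0.0124]
pan_center single [ 0.6044 -0.0107] [-0.2 -1.2  0.2  0.8] 0.6
pan_center single [ 0.6236 -0.011 ] [-0.4 -8.3  0.4  5.3] 0.92
pan_center both [ 0.6052 -0.0108]
```

View pics/a5.png

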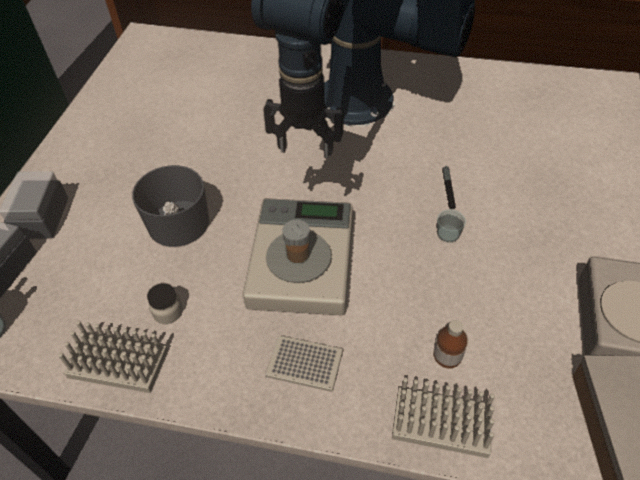

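The beaker stands upright in the middle of the pan at (297,245), about 1 mm from the fitted centre. The papers are in the bin at (170,208), and the other items haven't moved.

```bash
python3 -c "
from workcell import env
print(env.hand_in())"
```

```text
the job is handed in; nothing more can be done
None
```

Both papers are in the bin and the foil-capped beaker stands upright within about 2 mm of the pan's centre; I handed the job in at about 25 s of the 67 s allowed, and the call returned no verdict.

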